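Load a vernier plate into the drill jig with a push stick

ROBOT

A 6-joint arm with a two-finger parallel gripper is mounted at the origin on the work surface. World frame = base frame: x ahead of the robot, y to its left, z up, the work surface at z = 0. Lengths are in m, angles in rad, forces in N, time in s.
With the tool pointing down it reaches from about 0.25 to 0.775 m from the base axis. Payload 4 kg.
Tool frame: the origin (TCP) lies between the finger pads; the fingertips stand 25 mm ahead of it and the grasp point (between the pads) lies 6 mm ahead of it; z points along the fingers, y is the line along which they close (so a half turn about z gives the same grasp; the last joint's range is limited). The gripper opens to 85 mm and grips with 20 to 120 N. Pads are 22 mm wide; open, the fingers measure 114 mm over their backs; the gripper's body (76 mm by 85 mm) begins 54 mm behind the grasp point. The pads swing forward as they close: fully open they stand 13 mm farther back than shut.
Start: joints at [-1.324, 0.087, 1.371, -0, 1.684, -0.103], TCP at [0.188, -0.517, 0.226] pointing down, gripper open.
Joint ranges: [-3.1, 3.1], [-0.76, 2.03], [0.27, 2.55], [-1.08, 4.22], [0.17, 2.65], [-2.57, 2.57]. Speed limits (rad/s): [2.79, 2.79, 3.14, 3.14, 3.14, 3.14].

INTERFACE

Orientations are given as a unit quaternion [x, y, z, w].
In Python, from station import ctrl gives the robot as it stands.
- The arm moves only by the tool servo_tool, never from a script. Its argument "targets" is a list of rows, each a list of 7 numbers: the shift along the tool's x, y, z in mm, then the turn, a rotation vector about the tool's x, y, z in rad, then the closure, from 0 (fully open) to 1 (shut). A call has 1 to 8 rows; each row shifts and turns the commanded pose from where the row before left it, along the tool's axes as they then stand; what a row does not reach is not made up. A row lasts 1/8 s, in which the tool goes at most 62.5 mm and 10.7 degrees, less where a joint would pass 70% of its speed; a pose out of reach is approached as far as the arm can. A call with a gripper value outside its range is refused whole. The fingers move at their own pace and stop on an object; the grip force is fixed at half the most. Time passes only in rows, so rows that do not move let the fingers close. It gives the time, the measured TCP pose, the force, the opening and the grip force at its end, in the units of the state.
- ctrl.state(): the state, without advancing time (a new reading comes with each control period).
- ctrl.grab_frame(name): name is "scene" or "top"; returns the picture (420x560x3 uint8, red, green, blue); there is no depth.
- ctrl.camera_info(name): a dict with "mtx" (3x3 intrinsics, pixels), "rvec" (rotation vector, rad) and "tvec" (3), from world to camera coordinates, as OpenCV has them. Camera axes: x right, y down, z forward; pixel columns grow to the right and rows downward; lengths in m; the calibration is good to about 2 mm. A picture is of the moment at which its call begins. camera_info takes no time and is no camera call.
- ctrl.job_done(): hands the job in; it is judged then, once.
Trained networks look in the newest picture that a camera, given by its name, has taken for a name from the list of things; names that differ only in an ending like _2 or _b are one class to them, and where a whole thing is asked for, a point or a joint stands for the part that bears it (a point fixed in the world has none). Each returns a list of dicts, best first, with "p" (0 to 1); they miss things now and then, are a little off and sometimes report something else, mostly with a low value. They report only what shows in the picture. A call takes as long as a camera call. They do not tell look-alikes from the thing itself.
- ctrl.boxes_of(thing, camera): "position" ([x, y, z] in m, in world coordinates, good to about 4 mm: the middle of the surface that is visible of it).
- ctrl.spot_point(thing, camera): "position" ([x, y, z] in m, in world coordinates, good to about 4 mm: a listed point, or the origin of a listed thing).
The state is a dict: "t": time; "qpos": joint angles; "qvel": joint speeds; "tau": joint torques, N m; "tool_pos": TCP position; "ee_rot": TCP orientation; "force": force on the tool from outside, world axes, zero at the start; "moment": the same for the moment, N m; "opening": finger opening in m; "grasp_force": force on a finger pad.
Only numpy, scipy, OpenCV 4.12 (cv2) and the standard library are available. Lean on these libraries where they do the work, as an engineer would, in place of code of your own. Each camera call takes 0.05 s, during which the arm holds its last target. There are 200 camera calls.

TASK

Load the brass vernier plate into the drill jig: start it in the flared mouth of the guide channel and let go, then use the wooden push stick to feed it past the spring roller until it bears against the end of the stop rod. Ease off as soon as it meets the rod: the rod is only pinched by a thumb screw and must keep its setting. Lay the stick back down on the counter, clear of the jig, and leave the other things on the counter where they are.

Things in the scene. Friction and masses are not known exactly. Their poses are not given: they have to be found in the camera images.
- jig: Drill jig fixed to the counter: pale metal base, dark steel rails. Origin on the counter (z = 0) under the mouth of its guide channel; x = feed direction (level), z up. Base 100 wide, x = -80 to 185 mm; its top, the channel floor, is 20 mm up and bare before the mouth (x < 0). Rails 14 mm high, 18 thick make the channel: 24 mm wide from x = 14, flared to 36 at x = 0, middle on y = 0.
- roller (a joint): Spring roller in the +y rail, centre at x = 70 mm of the jig, standing 3 mm into the channel; value = how far it is pushed back, m. It starts to touch the plate when the plate's front end is near x = 65; the plate needs some 3 to 8 N to pass it and 2 to 4 N to go on sliding.
- bush: Bush plate of the jig (fixed): steel bridge 62 x 24 x 9 mm with one drill bush, roofing the channel from x = 86 to 110 mm, 14 mm above the channel floor. Origin: middle of its underside. Past it a 10 mm thick stop rod lies along the channel; its end face is set anywhere from x = 113 to 148 mm (not measured: feel for it). The rod slips when pushed with about 16 N.
- plate_center (a point): Centre of the loose brass vernier plate, 90 x 22 x 8 mm (its x, y, z), about 0.13 kg, fine engraved lines on top. It lies flat on the counter; either end may go first. Home, its back end lies 23 to 58 mm inside the channel, before the bush plate.
- stick_handle (a point): Centre of the handle of the loose beech push stick, 60 g, lying on its flat underside. Handle 90 long (x), 18 thick (y), 36 high (z), so this point is 18 mm above the underside. A nose 14 wide and 10 high runs on along +x, flush with the underside; its end face is 125 mm ahead of this point.
- magnet: Loose bystander: red bar magnet with steel ends, 80 x 15 x 10 mm; origin at its underside.
- gimbal: Loose bystander: brass gimbal ring lying flat, 68 mm across, 7 mm high; origin at its underside.
- case: Loose bystander: square mahogany compass case, 84 x 84 x 30 mm; origin at its underside.
- block: Loose bystander: cast iron bench block, 75 x 75 x 30 mm; origin at its underside.
- loupe: Loose bystander: brass eyeglass loupe, 36 mm across, 34 mm high; origin at its underside.
- compass: Loose bystander: round brass pocket compass, 60 mm across, 13 mm high; origin at its underside.
- driver: Loose bystander: screwdriver, 150 mm long.
Not all that is in view belongs to the job. What is shaped like the part that bears plate_center but purple is not meant. Of the things that look like the part that bears stick_handle, the smaller one is meant.

How it is judged:
On the way, in this order (a step that is already met when the one before it is completed fails the run):
1. the plate stands in the mouth of the channel, at least 12 mm in, and the fingers have let go of it (x of plate_center in the frame of jig above -0.033 m and y of plate_center in the frame of jig between -0.004 and 0.004 m and z of plate_center in the frame of jig below 0.027 m and contact force between the fingers and plate below 0.05 N), for 0.1 s.
2. the push stick, not the fingers, drives the plate past the spring roller (contact force between stick and plate above 0.5 N and x of plate_center in the frame of jig above 0.035 m and contact force between the fingers and plate below 0.05 N), for 0.05 s.
3. the plate bears on the end of the stop rod (contact force between plate and stop_rod_c0 above 1.5 N), for 0.05 s.
At the end, for the whole second after the job is handed in: The plate lies flat in the guide channel within 2 mm of the stop rod's end (82.5 mm from the plate's centre to the rod's middle when touching); the rod has kept its setting within 1.5 mm; the stick lies still on the counter touching neither jig nor plate (distance between plate_center and stop_rod_c0 below 0.0845 m and y of plate_center in the frame of jig between -0.004 and 0.004 m and z of plate_center in the frame of jig below 0.027 m and height (world z) of stick_handle below 0.022 m and contact force between stick and jig below 0.05 N and contact force between stick and plate below 0.05 N and linear speed of each of stick, plate below 0.02 m/s).
It fails at once if the stop rod is pushed more than 1.5 mm out of its setting (distance of stop_rod_c0 from where it was at the start of the episode above 0.0015 m).
It fails at once if another thing on the counter is shifted by more than 20 mm (distance of any of magnet, gimbal, case, block, loupe, compass, driver from where it was at the start of the episode above 0.02 m).
It also fails if it takes over 64 s, if anything falls off the work surface, if the arm or the gripper's body presses on something with over 40 N, if the wrist force passes 120 N, or if a joint passes its speed limit or range.

## Working session

There is one attempt and no reset: what is moved stays moved. The work goes in short steps, Python scripts to look and compute and a tool call to move; the robot and the scene stay as the last step left them, time stands still between calls to the robot, and variables do not carry over. Pictures are saved under pics/ and viewed, at most 10 in all, crops included, and the job is handed in when it is done.

Besides the shell and the picture viewer there is one more tool, called after "Call:" as name([rows], argument=value, ...), one row to a line, values as JSON. servo_tool: Moves the arm, as the interface text tells. Its arguments: {"type":"object","properties":{"targets":{"type":"array","items":{"type":"array","items":{"type":"number"}}}},"required":["targets"]}

```bash
mkdir -p pics; cat > h.py <<'E'
import numpy as np, cv2
from station import ctrl
def snap(cam,name):
    im=ctrl.grab_frame(cam); cv2.imwrite(f'pics/{name}.png',im[:,:,::-1]); return im
def cam(c):
    i=ctrl.camera_info(c); return np.array(i['mtx'],float),cv2.Rodrigues(np.array(i['rvec'],float))[0],np.array(i['tvec'],float).ravel()
def proj(c,P):
    K,R,t=cam(c); p=(R@np.atleast_2d(P).T).T+t; p=(K@p.T).T; return p[:,:2]/p[:,2:]
def back(c,uv,z):
    K,R,t=cam(c); C=-R.T@t; d=(R.T@np.linalg.inv(K)@np.c_[np.atleast_2d(uv),np.ones(len(np.atleast_2d(uv)))].T).T
    return C+d*((z-C[2])/d[:,2])[:,None]
E
python3 - <<'E'
from h import *
np.set_printoptions(precision=4,suppress=True)
for c in ('top','scene'):
    snap(c,c+'0'); K,R,t=cam(c); print(c,K[0,0],-R.T@t)
    for n in ('jig','plate_center','stick_handle','bush','roller'):
        for d in ctrl.spot_point(n,c) if n!='roller' else ctrl.boxes_of(n,c): print(n,round(d['p'],2),np.array(d['position']),proj(c,d['position'])[0].round())
s=ctrl.state(); print(s['tool_pos'],s['ee_rot'],s['opening'])
E
```

```text
top 475.4811401630917 [ 0.4361 -0.0528  1.089 ]
jig 0.86 [ 0.5787  0.1443 -0.0011] [186. 200.]
plate_center 0.72 [ 0.5836 -0.3166  0.0033] [386. 193.]
plate_center 0.57 [ 0.5949 -0.43    0.0049] [434. 187.]
stick_handle 0.79 [ 0.4454 -0.2207  0.0193] [348. 254.]
stick_handle 0.74 [ 0.2882 -0.313   0.0276] [393. 324.]
stick_handle 0.46 [0.388  0.0281 0.0009] [238. 282.]
bush 0.8 [0.5917 0.2343 0.0326] [143. 193.]
scene 433.841888021596 [ 1.067  -0.3579  0.6411]
jig 0.66 [ 0.5692  0.1369 -0.0017] [358. 205.]
jig 0.26 [ 0.5829 -0.3111  0.0035] [161. 301.]
plate_center 0.82 [ 0.5837 -0.3147  0.0029] [160. 302.]
plate_center 0.8 [ 0.5972 -0.4341  0.0022] [ 93. 341.]
stick_handle 0.96 [ 0.4425 -0.2213  0.0169] [178. 227.]
stick_handle 0.79 [ 0.2871 -0.3106  0.0243] [111. 196.]
stick_handle 0.15 [0.7456 0.201  0.0005] [441. 244.]
bush 0.51 [0.5935 0.2363 0.0362] [403. 182.]
roller 0.62 [0.5632 0.2121 0.0303] [385. 180.]
[ 0.1885 -0.5167  0.2258] [ 0.9847  0.174  -0.      0.0001] 0.08545086503819618
```

View pics/top0.png

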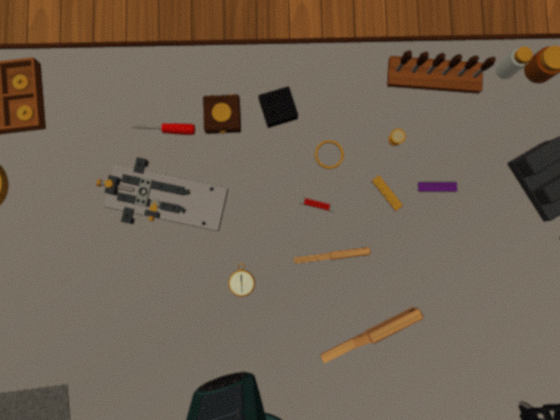

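View pics/scene0.png

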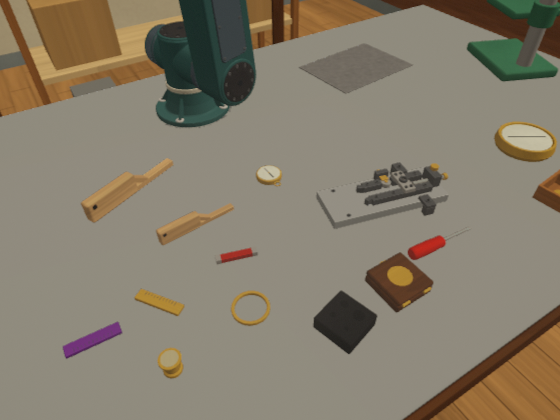

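The top view shows the brass plate at (386,193), the purple look-alike at (437,187), the small stick at (332,256) with its nose to the left, and the jig mouth near (187,200) feeding left. Next I measure these precisely.

```bash
python3 - <<'E'
from h import *
np.set_printoptions(precision=4,suppress=True)
out=[]
for c in ('top','scene'):
    im=cv2.imread(f'pics/{c}0.png'); hsv=cv2.cvtColor(im,cv2.COLOR_BGR2HSV)
    m=((hsv[...,1]>110)&(hsv[...,2]>90)&(hsv[...,0]<30)).astype(np.uint8)
    n,l,st,ce=cv2.connectedComponentsWithStats(m)
    for name,(u,v),z in (('plate',(386,193) if c=='top' else (160,302),.008),('stick',(348,254) if c=='top' else (180,227),.02)):
        k=min(range(1,n),key=lambda i:np.hypot(*(ce[i]-(u,v))) if st[i,4]>80 else 999)
        ys,xs=np.where(l==k); P=back(c,np.c_[xs,ys].astype(float),z)[:,:2].astype(np.float32)*1000
        r=cv2.minAreaRect(P); print(c,name,st[k],'centroid',P.mean(0),r, cv2.boxPoints(r))
    g=im.astype(int).sum(2)/3
    x0,y0,w,h=(85,140,160,105) if c=='top' else (300,145,170,90)
    cr=im[y0:y0+h,x0:x0+w]; cv2.imwrite(f'pics/j_{c}.png',cv2.resize(cr,None,fx=4.5,fy=4.5,interpolation=cv2.INTER_CUBIC))
E
```

```text
top plate [372 175  31  36 397] centroid [ 583.0635 -318.4275] ((583.1821899414062, -318.34124755859375), (89.80718994140625, 23.6586971282959), 35.521724700927734) [[ 539.7624 -334.8029]
 [ 553.5084 -354.0586]
 [ 626.602  -301.8796]
 [ 612.856  -282.6239]]
top stick [294 247  77  17 537] centroid [ 443.413  -190.1935] ((443.0430603027344, -184.98851013183594), (18.018068313598633, 172.07937622070312), 5.640092849731445) [[ 425.6217 -100.2508]
 [ 442.5336 -271.4971]
 [ 460.4644 -269.7263]
 [ 443.5526  -98.4799]]
scene plate [135 289  49  27 600] centroid [ 585.7587 -315.6954] ((584.9895629882812, -316.1103515625), (91.52460479736328, 23.40196990966797), 35.8338623046875) [[ 541.0391 -333.4151]
 [ 554.7394 -352.3875]
 [ 628.9401 -298.8056]
 [ 615.2397 -279.8332]]
scene stick [157 204  76  41 991] centroid [ 448.4667 -201.9527] ((443.7459716796875, -186.06085205078125), (46.35203552246094, 164.40403747558594), 5.397913455963135) [[ 412.9398 -106.4036]
 [ 428.4056 -270.0786]
 [ 474.5521 -265.7181]
 [ 459.0863 -102.0432]]
```

View pics/j_top.png

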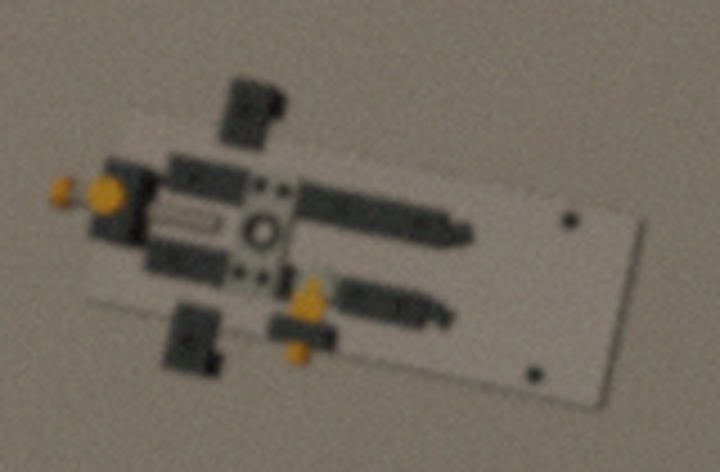

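View pics/j_scene.png

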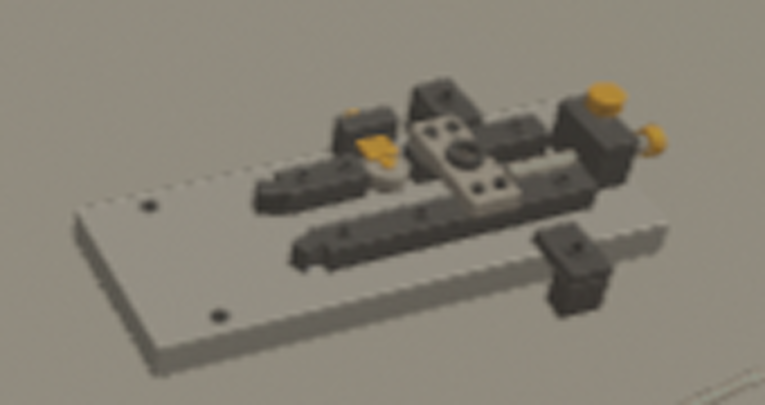

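```bash
cat >> h.py <<'E'
def jw(p,P):
    P=np.atleast_2d(P); c,s=np.cos(p[2]),np.sin(p[2]); return np.c_[p[0]+c*P[:,0]-s*P[:,1],p[1]+s*P[:,0]+c*P[:,1],P[:,2]]
E
python3 - <<'E'
from h import *
from scipy.optimize import least_squares
np.set_printoptions(precision=4,suppress=True)
f=lambda L,o:(np.array(L)+.5)/4.5-.5+o
T=f([(645,218),(602,408),(88,300),(135,108)],(85,140)); Tp=np.array([(-.08,-.05,.02),(-.08,.05,.02),(.185,.05,.02),(.185,-.05,.02)])
S=f([(75,212),(155,350),(668,228)],(300,145)); Sp=np.array([(-.08,.05,.02),(-.08,-.05,.02),(.185,-.05,.02)])
def r(p,w=(1,1)): return np.r_[w[0]*(proj('top',jw(p,Tp))-T).ravel(),w[1]*(proj('scene',jw(p,Sp))-S).ravel()]
for w in ((1,1),(1,0),(0,1)):
    q=least_squares(r,[.58,.144,1.35],args=(w,)); print(w,q.x,'\n',r(q.x).reshape(-1,2))
    if w==(1,1): p=q.x; np.save('jig.npy',p)
from itertools import product
# overlay
a=[]
for c,o,wh in (('top',(85,140),(160,105)),('scene',(300,145),(170,90))):
    im=cv2.imread(f'pics/j_{c}.png')
    def dl(P,col):
        q=((proj(c,jw(p,P))-o+.5)*4.5-.5).round().astype(np.int32); cv2.polylines(im,[q],True,col,1)
    dl(Tp,(0,255,0))
    for s in (1,-1): dl([(0,s*.018,.034),(.014,s*.012,.034),(.16,s*.012,.034),(.16,s*.03,.034),(0,s*.03,.034)],(0,0,255))
    dl([(.086,-.031,.043),(.11,-.031,.043),(.11,.031,.043),(.086,.031,.043)],(255,0,0))
    a.append(im[:400,:720])
cv2.imwrite('pics/ov.png',cv2.resize(np.vstack(a),None,fx=.75,fy=.75))
E
```

```text
(1, 1) [0.5717 0.1351 1.3356] 
 [[-0.0466 -0.6065]
 [-0.2504  0.2387]
 [-1.0538 -0.3557]
 [-0.6811 -0.4503]
 [-1.4678  0.0605]
 [-0.8908  0.7625]
 [ 0.2191 -0.6458]]
(1, 0) [0.5711 0.1339 1.3364] 
 [[ 0.4562 -0.3752]
 [ 0.2949  0.4819]
 [-0.5388 -0.0136]
 [-0.2079 -0.1218]
 [-2.0846  0.1102]
 [-1.5146  0.8093]
 [-0.4214 -0.6729]]
(0, 1) [0.572  0.1367 1.331 ] 
 [[-0.7222 -0.5461]
 [-1.1307  0.2584]
 [-1.8029 -0.8576]
 [-1.2286 -0.9018]
 [-0.7151 -0.2619]
 [-0.3039  0.44  ]
 [ 1.0203 -0.571 ]]
```

View pics/ov.png

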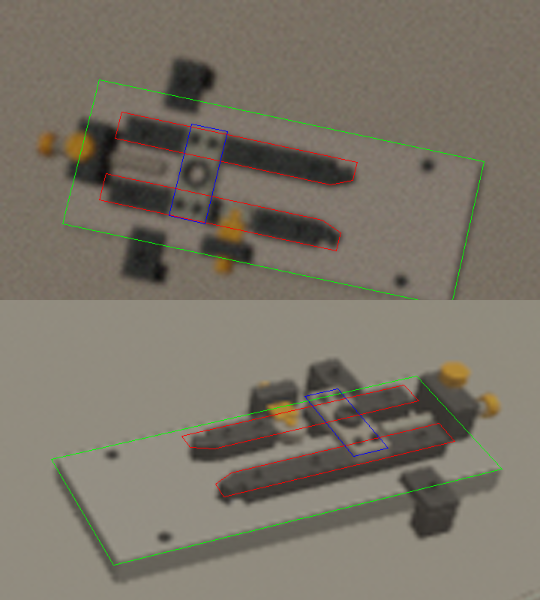

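Call:
servo_tool([
  [55, -6.5, 10, 0, 0, 0, 0.4],
  [55, -6.5, 10, 0, 0, 0, 0.4],
  [55, -6.5, 10, 0, 0, 0, 0.4],
  [55, -6.5, 10, 0, 0, 0, 0.4],
  [55, -6.5, 10, 0, 0, 0, 0.4],
  [55, -6.5, 10, 0, 0, 0, 0.4],
  [55, -6.5, 10, 0, 0, 0, 0.4],
  [55, -6.5, 10, 0, 0, 0, 0.4],
])

```text
t: 1.6
tool_pos: [0.5856, -0.3162, 0.1455]
ee_rot: [0.985, 0.174, 0.0, 0.0]
force: [0.3, 0.3, -0.7]
opening: 0.0508
grasp_force: 0.0
```

```bash
cat >> h.py <<'E'
from scipy.spatial.transform import Rotation as Ro
def go(pos,yaw):
    "tool-frame shift (mm) and tool rotvec to reach pos with tool x at world yaw, pointing down; shift given before the turn"
    s=ctrl.state(); R=Ro.from_quat(s['ee_rot']); G=Ro.from_matrix(np.c_[[np.cos(yaw),np.sin(yaw),0],[np.sin(yaw),-np.cos(yaw),0],[0,0,-1]])
    print('t',round(s['t'],2),'pos',np.round(s['tool_pos'],4),'shift',np.round(R.inv().apply(np.array(pos)-s['tool_pos'])*1000,1),'turn',np.round((R.inv()*G).as_rotvec(),4),'F',np.round(s['force'],1),'op',round(s['opening'],4),'g',round(s['grasp_force'],1))
E
python3 - <<'E'
from h import *
go((.584,-.317,.1),np.radians(35.6))
p=np.load('jig.npy'); q=back('top',(np.array([[222,222],[205,223]])+.5)/4.5-.5+(85,140),.03)
print('rod end jig x', [(np.cos(p[2])*(a[0]-p[0])+np.sin(p[2])*(a[1]-p[1]),-np.sin(p[2])*(a[0]-p[0])+np.cos(p[2])*(a[1]-p[1])) for a in q])
E
```

```text
t 1.6 pos [ 0.5856 -0.3162  0.1455] shift [-1.8  0.2 45.5] turn [ 0.0007 -0.     -0.2715] F [ 0.3  0.3 -0.7] op 0.0508 g 0.0
rod end jig x [(np.float64(0.12344529253619486), np.float64(-0.0011938673986111037)), (np.float64(0.1315619312063004), np.float64(0.0010666452586949003))]
```

Call:
servo_tool([
  [-2, 0, 40, 0, 0, -0.136, 0.4],
  [0, 0, 40, 0, 0, -0.136, 0.4],
  [0, 0, 25, 0, 0, 0, 0.4],
  [0, 0, 12.5, 0, 0, 0, 0.4],
  [0, 0, 0, 0, 0, 0, 0.4],
  [0, 0, 0, 0, 0, 0, 0.4],
])

```text
t: 2.35
tool_pos: [0.5831, -0.3185, 0.0301]
ee_rot: [0.952, 0.306, 0.001, 0.001]
force: [0.9, 0.4, 0.3]
opening: 0.0515
grasp_force: 0.0
```

```bash
python3 - <<'E'
from h import *
go((.584,-.317,.028),np.radians(35.6))
im=snap('scene','g1'); cv2.imwrite('pics/g1c.png',cv2.resize(im[200:360,60:280,::-1],None,fx=3,fy=3))
E
```

```text
t 2.35 pos [ 0.5831 -0.3185  0.0301] shift [ 1.6 -0.7  2.1] turn [ 0.003  -0.0011  0.0003] F [0.9 0.4 0.3] op 0.0515 g 0.0
```

View pics/g1c.png

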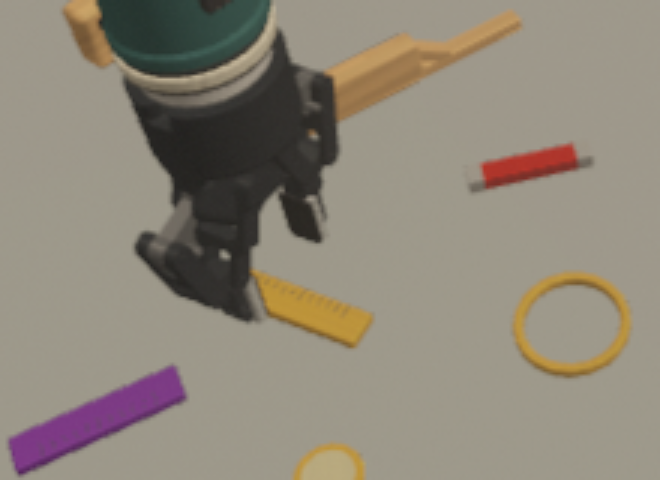

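The open fingers straddle the plate: pads at about (250,300) and (310,220) in the crop, plate between them. Closing now.

Call:
servo_tool([
  [0, 0, 1, 0, 0, 0, 0.9],
  [0, 0, 0, 0, 0, 0, 0.9],
  [0, 0, 0, 0, 0, 0, 0.9],
  [0, 0, 0, 0, 0, 0, 0.9],
])

```text
t: 2.9
tool_pos: [0.5821, -0.3178, 0.0272]
ee_rot: [0.952, 0.306, 0.0, 0.0]
force: [-0.1, -0.3, 0.6]
opening: 0.0086
grasp_force: 0.0
```

```bash
python3 - <<'E'
from h import *
im=snap('scene','g2'); cv2.imwrite('pics/g2c.png',cv2.resize(im[200:360,60:280,::-1],None,fx=3,fy=3))
go((.584,-.317,.028),np.radians(35.6))
E
```

```text
t 2.95 pos [ 0.5821 -0.3177  0.0272] shift [ 1.9  0.5 -0.8] turn [0.0001 0.0001 0.0005] F [-0.7  0.1 -0.1] op 0.0086 g 0.0
```

View pics/g2c.png

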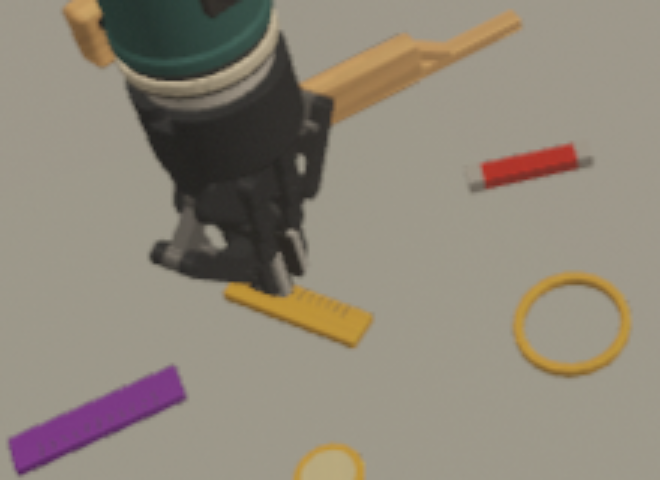

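The pads closed above the plate, so the tips are higher than I reckoned. I'll reopen slightly wider than the plate, go lower while watching force, and close again.

Call:
servo_tool([
  [2, 0, -10, 0, 0, 0, 0.55],
  [0, 0, 0, 0, 0, 0, 0.55],
  [0, 0, 0, 0, 0, 0, 0.55],
  [0, 0, 10, 0, 0, 0, 0.55],
  [0, 0, 4, 0, 0, 0, 0.55],
  [0, 0, 2, 0, 0, 0, 0.55],
  [0, 0, 2, 0, 0, 0, 0.55],
])

```text
t: 3.82
tool_pos: [0.5837, -0.3166, 0.0189]
ee_rot: [0.952, 0.306, -0.0, -0.0]
force: [0.3, 0.6, 0.7]
opening: 0.0386
grasp_force: 0.0
```

Call:
servo_tool([
  [0, 0, 0, 0, 0, 0, 0.85],
  [0, 0, 0, 0, 0, 0, 0.85],
  [0, 0, 0, 0, 0, 0, 0.85],
])

```text
t: 4.2
tool_pos: [0.5839, -0.3167, 0.0195]
ee_rot: [0.952, 0.306, 0.0, 0.0]
force: [0.2, -0.2, 0.4]
opening: 0.0128
grasp_force: 0.0
```

```bash
python3 - <<'E'
from h import *
np.set_printoptions(precision=4,suppress=True)
y=np.array([np.cos(np.radians(-54.4)),np.sin(np.radians(-54.4)),0])
for z in (0,.004,.008,.012,.016,.02): print(z,proj('scene',np.array([.5821,-.3178,z])+y*.004),proj('scene',np.array([.5821,-.3178,z])+y*.010))
c='scene'; im=snap(c,'g3')[:,:,::-1].copy(); hsv=cv2.cvtColor(im,cv2.COLOR_BGR2HSV)
m=((hsv[...,1]>110)&(hsv[...,2]>90)&(hsv[...,0]<30)).astype(np.uint8)
m[:260]=0;m[330:]=0;m[:,:110]=0;m[:,215:]=0
ys,xs=np.where(m); P=back(c,np.c_[xs,ys].astype(float),.008)[:,:2].astype(np.float32)*1000
print(len(xs),cv2.minAreaRect(P)); s=ctrl.state(); print(s['tool_pos'],s['opening'])
cv2.imwrite('pics/g3c.png',cv2.resize(im[230:350,90:250],None,fx=5,fy=5,interpolation=cv2.INTER_CUBIC))
E
```

```text
0 [[156.772  305.2013]] [[154.7807 307.9231]]
0.004 [[156.2978 303.8886]] [[154.2967 306.6135]]
0.008 [[155.8201 302.5664]] [[153.8091 305.2942]]
0.012 [[155.3389 301.2344]] [[153.3179 303.9652]]
0.016 [[154.8542 299.8925]] [[152.823  302.6263]]
0.02 [[154.3658 298.5407]] [[152.3245 301.2774]]
403 ((586.2333984375, -315.1855773925781), (88.4060287475586, 23.374732971191406), 35.88642501831055)
[ 0.5839 -0.3167  0.0195] 0.012637724117453024
```

View pics/g3c.png

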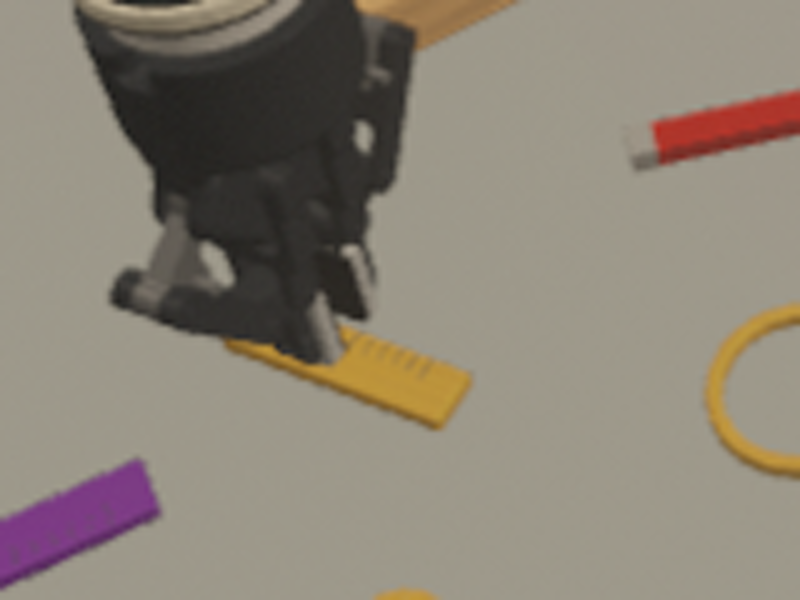

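The picture still shows the pad tips (crop 325,362) above the plate, about 7 mm ahead of the TCP rather than 25 mm. I'll open again and feel lower.

Call:
servo_tool([
  [0, 0, 0, 0, 0, 0, 0.55],
  [0, 0, 0, 0, 0, 0, 0.55],
  [0, 0, 3, 0, 0, 0, 0.55],
  [0, 0, 3, 0, 0, 0, 0.55],
  [0, 0, 1, 0, 0, 0, 0.55],
])

```text
t: 4.88
tool_pos: [0.5835, -0.3164, 0.0116]
ee_rot: [0.952, 0.306, -0.0, -0.0]
force: [-0.5, 0.6, -0.1]
opening: 0.0385
grasp_force: 0.0
```

Call:
servo_tool([
  [0, 0, 0, 0, 0, 0, 0.8],
  [0, 0, 0, 0, 0, 0, 0.8],
  [0, 0, 0, 0, 0, 0, 0.8],
])

```text
t: 5.25
tool_pos: [0.5839, -0.3167, 0.0124]
ee_rot: [0.952, 0.306, 0.0, 0.0]
force: [0.6, -1.1, 0.5]
opening: 0.0173
grasp_force: 0.0
```

Call:
servo_tool([
  [0, 0, -3, 0, 0, 0, 0.55],
  [0, 0, 0, 0, 0, 0, 0.55],
  [0, 0, 3, 0, 0, 0, 0.55],
  [0, 0, 3, 0, 0, 0, 0.55],
  [0, 0, 2, 0, 0, 0, 0.55],
  [0, 0, 0, 0, 0, 0, 0.55],
])

```text
t: 6.0
tool_pos: [0.5835, -0.3164, 0.0067]
ee_rot: [0.952, 0.306, -0.0, -0.0]
force: [-0.9, -0.9, 0.2]
opening: 0.0386
grasp_force: 0.0
```

Call:
servo_tool([
  [0, 0, 0, 0, 0, 0, 0.8],
  [0, 0, 0, 0, 0, 0, 0.8],
  [0, 0, 0, 0, 0, 0, 0.8],
])

```text
t: 6.38
tool_pos: [0.5839, -0.3167, 0.0074]
ee_rot: [0.952, 0.306, 0.0, 0.0]
force: [-0.0, -0.9, 0.6]
opening: 0.0171
grasp_force: 0.0
```

Call:
servo_tool([
  [0, 0, 1, 0, 0, 0, 0.8],
  [0, 0, 1, 0, 0, 0, 0.8],
])

```text
t: 6.62
tool_pos: [0.5838, -0.3166, 0.0052]
ee_rot: [0.952, 0.306, -0.0, 0.0]
force: [0.5, 1.7, 0.7]
opening: 0.0169
grasp_force: 0.0
```

Call:
servo_tool([
  [0, 0, 1, 0, 0, 0, 0.8],
  [0, 0, 1, 0, 0, 0, 0.8],
])

```text
t: 6.88
tool_pos: [0.5838, -0.3166, 0.0031]
ee_rot: [0.952, 0.306, -0.0, 0.0]
force: [-0.6, 0.4, -0.7]
opening: 0.0169
grasp_force: 0.0
```

```bash
python3 - <<'E'
from h import *
c='scene'; im=snap(c,'g4')[:,:,::-1].copy()
a=im[250:330,110:230]; im2=snap('top','g4t')[:,:,::-1]; b=im2[150:230,330:450]
cv2.imwrite('pics/g4c.png',np.hstack([cv2.resize(x,None,fx=3.3,fy=5,interpolation=cv2.INTER_CUBIC) if 0 else cv2.resize(x,None,fx=3.3,fy=3.3,interpolation=cv2.INTER_CUBIC) for x in (a,b)]))
s=ctrl.state(); print(s['tool_pos'],s['opening'],s['force'],proj('top',[*s['tool_pos'][:2],.008]))
E
```

```text
[ 0.58367614 -0.31653823  0.00301908] 0.017057951603818965 [0.77071878 0.30480841 0.14393426] [[386.0433843  192.35930306]]
```

View pics/g4c.png

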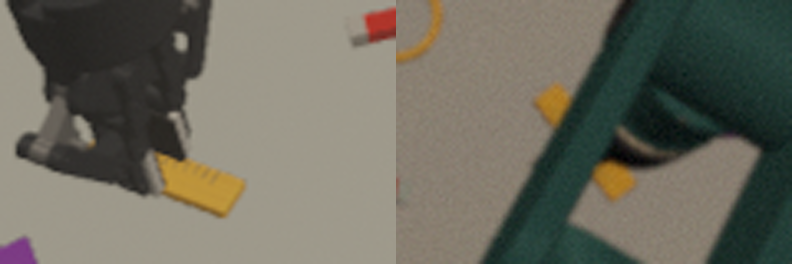

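No contact yet; the true tip offset differs from the data, so I keep feeling down in small steps.

Call:
servo_tool([
  [0, 0, 1, 0, 0, 0, 0.8],
  [0, 0, 1, 0, 0, 0, 0.8],
])

```text
t: 7.22
tool_pos: [0.5839, -0.3167, 0.0027]
ee_rot: [0.952, 0.306, 0.0, 0.0]
force: [-3.6, 1.9, 8.7]
opening: 0.017
grasp_force: 4.2
```

Call:
servo_tool([
  [0, 0, -6, 0, 0, 0, 0.6],
  [0, 0, 0, 0, 0, 0, 0.6],
  [0, 0, 4, 0, 0, 0, 0.6],
  [0, 0, 3, 0, 0, 0, 0.6],
  [0, 0, 2, 0, 0, 0, 0.6],
  [0, 0, 0, 0, 0, 0, 0.6],
])

```text
t: 7.98
tool_pos: [0.5835, -0.3164, -0.0024]
ee_rot: [0.952, 0.306, -0.0, -0.0]
force: [0.6, 0.3, 0.4]
opening: 0.0343
grasp_force: 0.0
```

Call:
servo_tool([
  [0, 0, 0, 0, 0, 0, 0.9],
  [0, 0, 0, 0, 0, 0, 0.9],
  [0, 0, 0, 0, 0, 0, 0.9],
])

```text
t: 8.35
tool_pos: [0.5839, -0.3167, -0.0015]
ee_rot: [0.952, 0.306, 0.0, 0.0]
force: [-0.5, -0.5, 0.1]
opening: 0.0194
grasp_force: 58.9
```

Call:
servo_tool([
  [0, 0, -10, 0, 0, 0, 0.9],
  [0, 0, -40, 0, 0, 0, 0.9],
  [0, 0, -40, 0, 0, 0, 0.9],
  [0, 0, 0, 0, 0, 0, 0.9],
])

```text
t: 8.85
tool_pos: [0.5864, -0.3183, 0.0942]
ee_rot: [0.952, 0.306, 0.003, 0.004]
force: [0.4, -0.5, -1.4]
opening: 0.0191
grasp_force: 58.9
```

```bash
python3 - <<'E'
from h import *
p=np.load('jig.npy'); t=jw(p,[(-.07,0,.06)])[0]; print(t); go(t,p[2])
for d in ctrl.spot_point('plate_center','scene') if snap('scene','l1') is not None else []: print(d)
E
```

```text
[0.55539853 0.06700125 0.06      ]
t 8.85 pos [ 0.5864 -0.3183  0.0942] shift [ 199.1 -331.6   31.7] turn [ 0.0109 -0.     -0.7137] F [ 0.4 -0.5 -1.4] op 0.0191 g 58.9
{'position': [0.5961, -0.4346, 0.005], 'p': 0.89}
{'position': [0.5863, -0.3169, 0.0985], 'p': 0.77}
{'position': [0.7707, 0.0641, 0.0039], 'p': 0.36}
{'position': [0.4421, -0.2235, 0.0189], 'p': 0.19}
```

Call:
servo_tool([
  [25, -41.5, 0, 0, 0, 0, 0.9],
  [25, -41.5, 0, 0, 0, 0, 0.9],
  [25, -41.5, 0, 0, 0, 0, 0.9],
  [25, -41.5, 0, 0, 0, 0, 0.9],
  [25, -41.5, 0, 0, 0, 0, 0.9],
  [25, -41.5, 0, 0, 0, 0, 0.9],
  [25, -41.5, 0, 0, 0, 0, 0.9],
  [25, -41.5, 0, 0, 0, 0, 0.9],
])

```text
t: 9.95
tool_pos: [0.5511, 0.0712, 0.0857]
ee_rot: [0.952, 0.306, -0.002, -0.001]
force: [0.9, -1.1, -2.0]
opening: 0.0193
grasp_force: 59.0
```

Call:
servo_tool([
  [0, 0, 0, 0, 0, -0.178, 0.9],
  [0, 0, 0, 0, 0, -0.178, 0.9],
  [0, 0, 0, 0, 0, -0.178, 0.9],
  [0, 0, 0, 0, 0, -0.178, 0.9],
  [0, 0, 0, 0, 0, 0, 0.9],
])

```text
t: 10.58
tool_pos: [0.5515, 0.0697, 0.086]
ee_rot: [0.786, 0.618, -0.002, -0.001]
force: [0.1, -1.0, -1.4]
opening: 0.0194
grasp_force: 59.1
```

```bash
python3 - <<'E'
from h import *
p=np.load('jig.npy'); go(jw(p,[(-.07,0,.03)])[0],p[2])
E
```

```text
t 10.57 pos [0.5515 0.0697 0.086 ] shift [-1.7  4.7 56. ] turn [-0.0041  0.0012 -0.0038] F [ 0.1 -1.  -1.4] op 0.0194 g 59.1
```

Call:
servo_tool([
  [-1.5, 4.5, 30, 0, 0, -0.004, 0.9],
  [0, 0, 22, 0, 0, 0, 0.9],
  [0, 0, 0, 0, 0, 0, 0.9],
])

```text
t: 10.95
tool_pos: [0.5542, 0.0671, 0.0327]
ee_rot: [0.785, 0.619, -0.003, -0.002]
force: [-0.0, -0.9, -1.1]
opening: 0.0199
grasp_force: 59.1
```

```bash
python3 - <<'E'
from h import *
np.set_printoptions(precision=1,suppress=True)
p=np.load('jig.npy'); go(jw(p,[(-.07,0,.03)])[0],p[2]); z=ctrl.state()['tool_pos'][2]+.0095
tiles=[]
for c in ('top','scene'):
    im=snap(c,'m1'+c)[:,:,::-1].copy(); hsv=cv2.cvtColor(im,cv2.COLOR_BGR2HSV)
    m=((hsv[...,1]>110)&(hsv[...,2]>80)&(hsv[...,0]<30))
    ys,xs=np.where(m); P=back(c,np.c_[xs,ys].astype(float),z); d=P-[p[0],p[1],0]
    X=np.cos(p[2])*d[:,0]+np.sin(p[2])*d[:,1]; Y=-np.sin(p[2])*d[:,0]+np.cos(p[2])*d[:,1]
    k=(X>-.13)&(X<-.0)&(abs(Y)<.04); print(c,k.sum(), X[k].min()*1e3 if k.any() else 0,X[k].max()*1e3)
    for a in np.arange(-125,0,10):
        q=k&(X*1e3>=a)&(X*1e3<a+10)
        if q.sum(): print(a,q.sum(),np.array([Y[q].min(),Y[q].max(),Y[q].mean()])*1e3)
    o=(150,150) if c=='top' else (290,150)
    tiles.append(cv2.resize(im[o[1]:o[1]+90,o[0]:o[0]+110],None,fx=3.6,fy=3.6,interpolation=cv2.INTER_CUBIC))
cv2.imwrite('pics/m1.png',np.hstack(tiles))
E
```

```text
t 10.95 pos [0.6 0.1 0. ] shift [0.2 1.3 2.7] turn [-0.  0. -0.] F [-0.  -0.9 -1.1] op 0.0199 g 59.1
top 59 -118.98360480623975 -105.0537184131081
-125 17 [-9.6 10.8  0.3]
-115 42 [-10.9  11.7  -0.6]
scene 272 -116.99383154244114 -26.618126442033926
-125 8 [-13.    5.6  -4.4]
-115 44 [-14.9  10.6  -2.3]
-105 43 [-14.7  10.8  -2.3]
-95 45 [-15.9  11.   -2.4]
-85 33 [-14.5  11.4   1.1]
-75 4 [ 4.4 10.7  8.1]
-65 4 [-14.7  -8.5 -12.1]
-55 31 [-15.3   5.   -6.2]
-45 33 [-15.    5.2  -4.9]
-35 27 [-13.6   8.2  -2.9]
```

Call:
servo_tool([
  [0, 0, 8, 0, 0, 0, 0.9],
  [0, 0, 5, 0, 0, 0, 0.9],
  [0, 0, 0, 0, 0, 0, 0.9],
])

```text
t: 11.42
tool_pos: [0.5566, 0.0672, 0.0228]
ee_rot: [0.785, 0.62, -0.0, -0.0]
force: [-1.2, 0.5, -1.5]
opening: 0.0193
grasp_force: 59.1
```

Call:
servo_tool([
  [10, 0, 0, 0, 0, 0, 0.9],
  [10, 0, 0, 0, 0, 0, 0.9],
  [6, 0, 0, 0, 0, 0, 0.9],
  [0, 0, 0, 0, 0, 0, 0.9],
])

```text
t: 11.92
tool_pos: [0.5631, 0.0933, 0.0233]
ee_rot: [0.784, 0.621, 0.0, 0.0]
force: [0.6, -0.1, -1.5]
opening: 0.0198
grasp_force: 59.1
```

```bash
cat > meas.py <<'E'
from h import *
np.set_printoptions(precision=1,suppress=True)
p=np.load('jig.npy'); s=ctrl.state(); z=s['tool_pos'][2]+.0095; import sys
if len(sys.argv)>1: z=float(sys.argv[1])
def toj(P):
    d=np.atleast_2d(P)-[p[0],p[1],0]; return np.c_[np.cos(p[2])*d[:,0]+np.sin(p[2])*d[:,1],-np.sin(p[2])*d[:,0]+np.cos(p[2])*d[:,1]]*1e3
print('TCP jig',toj(s['tool_pos']),s['tool_pos'][2]*1e3,'F',s['force'])
for c in ('top','scene'):
    im=snap(c,'m2'+c)[:,:,::-1].copy(); hsv=cv2.cvtColor(im,cv2.COLOR_BGR2HSV)
    m=((hsv[...,1]>110)&(hsv[...,2]>80)&(hsv[...,0]<30))
    ys,xs=np.where(m); X,Y=toj(back(c,np.c_[xs,ys].astype(float),z)).T
    k=(X>-130)&(X<60)&(abs(Y)<22); print(c,k.sum(), X[k].min(),X[k].max())
    for a in np.arange(-125,60,10):
        q=k&(X>=a)&(X<a+10)
        if q.sum(): print(a,q.sum(),np.array([Y[q].min(),Y[q].max()]))
E
python3 meas.py
```

```text
TCP jig [[-42.7  -1.4]] 23.26187663434915 F [ 0.6 -0.1 -1.5]
top 92 -91.47790665522113 -69.39161042631359
-95 29 [-13.7   7.4]
-85 47 [-14.5   8.4]
-75 16 [-13.1   0.5]
scene 261 -91.56648287228023 -0.8404621882973949
-95 28 [-18.3   7.1]
-85 44 [-18.2   8. ]
-75 42 [-18.1   7.5]
-65 43 [-18.    7.7]
-55 18 [-7.6  8.5]
-35 12 [-17.5  -4.3]
-25 29 [-17.4   0.7]
-15 31 [-18.    1.5]
-5 14 [-15.1   3.9]
```

Call:
servo_tool([
  [-4, -3, 3.5, 0, 0, 0, 0.9],
  [0, 0, 0, 0, 0, 0, 0.9],
  [0, 0, 0, 0, 0, 0, 0.9],
])

```text
t: 12.4
tool_pos: [0.559, 0.0891, 0.0196]
ee_rot: [0.785, 0.62, -0.0, -0.0]
force: [-0.2, 0.1, -0.7]
opening: 0.0191
grasp_force: 59.1
```

```bash
python3 meas.py
```

```text
TCP jig [[-47.7   1.6]] 19.618731840426353 F [-0.2  0.1 -0.7]
top 84 -96.41199778742661 -76.4488403284822
-105 6 [-6.6  7. ]
-95 45 [-10.6  11.5]
-85 33 [-10.9   9.8]
scene 260 -96.05632184300309 -5.371053812592674
-105 3 [-11.6  -2. ]
-95 42 [-15.   11.4]
-85 44 [-15.5  10.9]
-75 41 [-14.6  10.5]
-65 36 [-13.8  10.6]
-55 7 [ 2.9 12.2]
-45 1 [-12.8 -12.8]
-35 26 [-14.8   3.4]
-25 31 [-14.7   4.9]
-15 29 [-14.6   6.6]
```

Centred on the channel now; feed into the mouth gently.

Call:
servo_tool([
  [4, 0, 0, 0, 0, 0, 0.9],
  [4, 0, 0, 0, 0, 0, 0.9],
  [4, 0, 0, 0, 0, 0, 0.9],
  [0, 0, 0, 0, 0, 0, 0.9],
])

```text
t: 13.0
tool_pos: [0.562, 0.1015, 0.0197]
ee_rot: [0.784, 0.62, 0.0, 0.0]
force: [-0.1, -0.1, -2.0]
opening: 0.0196
grasp_force: 59.1
```

Call:
servo_tool([
  [3, 0, 0, 0, 0, 0, 0.9],
  [3, 0, 0, 0, 0, 0, 0.9],
  [3, 0, 0, 0, 0, 0, 0.9],
  [0, 0, 0, 0, 0, 0, 0.9],
])

```text
t: 13.5
tool_pos: [0.564, 0.11, 0.0197]
ee_rot: [0.784, 0.62, 0.0, 0.0]
force: [-0.4, -0.1, -1.7]
opening: 0.0193
grasp_force: 59.1
```

```bash
python3 meas.py
```

```text
TCP jig [[-26.2   1.6]] 19.699713619737928 F [-0.4 -0.1 -1.7]
top 110 -75.26620452770267 -48.71918968904517
-85 1 [-4.6 -4.6]
-75 44 [-10.7  10.9]
-65 44 [-10.6  11. ]
-55 21 [-10.4   9.3]
scene 249 -74.76540127007941 16.047397210707196
-75 40 [-14.7  11. ]
-65 41 [-14.6  10.5]
-55 42 [-15.1  10.7]
-45 37 [-14.3  10.9]
-35 9 [ 2.5 11.8]
-15 20 [-14.6   3. ]
-5 31 [-14.5   5.2]
5 26 [-11.6   6.2]
15 3 [-4.5  5.5]
```

Call:
servo_tool([
  [3, 0, 0, 0, 0, 0, 0.9],
  [0, 0, 0.7, 0, 0, 0, 0.9],
  [0, 0, 0, 0, 0, 0, 0.9],
])

```text
t: 13.98
tool_pos: [0.5646, 0.1127, 0.0189]
ee_rot: [0.784, 0.62, -0.0, 0.0]
force: [-0.4, -0.3, -1.0]
opening: 0.0194
grasp_force: 59.1
```

Call:
servo_tool([
  [0, 0, 0, 0, 0, 0, 0.55],
  [0, 0, 0, 0, 0, 0, 0.55],
  [0, 0, 0, 0, 0, 0, 0.55],
])

```text
t: 14.35
tool_pos: [0.5649, 0.1127, 0.0193]
ee_rot: [0.785, 0.62, 0.0, 0.0]
force: [0.3, -0.2, -0.8]
opening: 0.0381
grasp_force: 0.0
```

Call:
servo_tool([
  [0, 0, -10, 0, 0, 0, 0.55],
  [0, 0, -40, 0, 0, 0, 0.55],
  [0, 0, -40, 0, 0, 0, 0.55],
  [0, 0, 0, 0, 0, 0, 0.55],
])

```text
t: 14.85
tool_pos: [0.5679, 0.1131, 0.1149]
ee_rot: [0.784, 0.62, 0.004, 0.003]
force: [1.0, 0.2, 0.1]
opening: 0.0382
grasp_force: 0.0
```

```bash
python3 meas.py 0.028 | sed 's/^/  /'; python3 - <<'E'
from h import *
np.set_printoptions(precision=4,suppress=True)
a=np.radians(95.5); 
for c in ('top','scene'):
    for d in ctrl.spot_point('stick_handle',c): print(c,d)
go((.4437,-.221,.08),a)
E
```

```text
TCP jig [[-22.3  -1.4]] 114.88228696960451 F [1.  0.2 0.1]
  top 193 -72.22571866348838 -26.138981868284706
  -75 30 [-10.4  10.8]
  -65 45 [-10.7  11.3]
  -55 43 [-10.6  10.6]
  -45 44 [-10.4  11.1]
  -35 31 [-9.9 11.3]
  scene 363 -72.25696324905932 18.793655933936904
  -75 29 [-14.2   9.4]
  -65 42 [-14.9  10.9]
  -55 41 [-14.8  11.2]
  -45 41 [-14.5  10.6]
  -35 41 [-15.1  10.8]
  -25 41 [-14.9  11.1]
  -15 39 [-14.8  10.4]
  -5 42 [-14.7  12.2]
  5 35 [-12.6  12.3]
  15 12 [-6.8 10.3]
top {'position': [0.4457, -0.2234, 0.0172], 'p': 0.61}
top {'position': [0.287, -0.3116, 0.0245], 'p': 0.56}
scene {'position': [0.445, -0.2237, 0.02], 'p': 0.92}
scene {'position': [0.5934, 0.2358, 0.0329], 'p': 0.56}
t 15.05 pos [0.5638 0.1126 0.1078] shift [-352.3  -39.7   28.2] turn [-0.0024  0.0005 -0.329 ] F [-0.1  0.1  0.1] op 0.0382 g 0.0
```

Plate stands flat in the mouth, front end at about x = 18 mm, centred. Now to the small stick.

Call:
servo_tool([
  [-44, -5, 0, 0, 0, 0, 0.4],
  [-44, -5, 0, 0, 0, 0, 0.4],
  [-44, -5, 0, 0, 0, 0, 0.4],
  [-44, -5, 0, 0, 0, 0, 0.4],
  [-44, -5, 0, 0, 0, 0, 0.4],
  [-44, -5, 0, 0, 0, 0, 0.4],
  [-44, -5, 0, 0, 0, 0, 0.4],
  [-44, -5, 0, 0, 0, 0, 0.4],
])

```text
t: 16.05
tool_pos: [0.443, -0.2213, 0.1074]
ee_rot: [0.785, 0.62, -0.0, -0.001]
force: [-0.7, 0.0, -0.2]
opening: 0.0512
grasp_force: 0.0
```

Call:
servo_tool([
  [0, 0, 0, 0, 0, -0.165, 0.4],
  [0, 0, 0, 0, 0, -0.165, 0.4],
  [0, 0, 0, 0, 0, 0, 0.4],
  [0, 0, 0, 0, 0, 0, 0.4],
])

```text
t: 16.55
tool_pos: [0.4441, -0.2202, 0.1081]
ee_rot: [0.673, 0.74, -0.0, -0.001]
force: [-0.1, -0.1, -0.1]
opening: 0.0512
grasp_force: 0.0
```

```bash
python3 - <<'E'
from h import *
go((.4455,-.223,.008),np.radians(95.6))
E
```

```text
t 16.55 pos [ 0.4441 -0.2202  0.1081] shift [ -3.1   1.3 100.1] turn [-0.0014 -0.001  -0.0028] F [-0.1 -0.1 -0.1] op 0.0512 g 0.0
```

Call:
servo_tool([
  [-3, 1, 40, 0, 0, 0, 0.4],
  [0, 0, 35, 0, 0, 0, 0.4],
  [0, 0, 10, 0, 0, 0, 0.4],
  [0, 0, 7, 0, 0, 0, 0.4],
  [0, 0, 5, 0, 0, 0, 0.4],
  [0, 0, 3, 0, 0, 0, 0.4],
  [0, 0, 0, 0, 0, 0, 0.4],
])

```text
t: 17.42
tool_pos: [0.4461, -0.2237, 0.0095]
ee_rot: [0.672, 0.741, 0.0, 0.0]
force: [-0.0, 0.9, -0.0]
opening: 0.0512
grasp_force: 0.0
```

Call:
servo_tool([
  [0, 0, 0, 0, 0, 0, 0.95],
  [0, 0, 0, 0, 0, 0, 0.95],
  [0, 0, 0, 0, 0, 0, 0.95],
  [0, 0, 0, 0, 0, 0, 0.95],
  [0, 0, 0, 0, 0, 0, 0.95],
])

```text
t: 18.05
tool_pos: [0.4462, -0.2238, 0.0096]
ee_rot: [0.672, 0.741, 0.0, 0.001]
force: [-1.1, 0.5, 3.7]
opening: 0.0166
grasp_force: 62.0
```

Call:
servo_tool([
  [0, 0, -10, 0, 0, 0, 0.95],
  [0, 0, -30, 0, 0, 0, 0.95],
  [0, 0, -20, 0, 0, 0, 0.95],
  [0, 0, 0, 0, 0, 0, 0.95],
])

```text
t: 18.55
tool_pos: [0.4468, -0.2241, 0.0708]
ee_rot: [0.672, 0.741, 0.0, 0.002]
force: [-0.0, -0.1, -1.0]
opening: 0.0166
grasp_force: 61.6
```

```bash
python3 - <<'E'
from h import *
p=np.load('jig.npy'); go(jw(p,[(-.225,.001,.05)])[0],p[2])
E
```

```text
t 18.55 pos [ 0.4468 -0.2241  0.0708] shift [133.1  84.7  20.7] turn [0.0033 0.0019 0.3323] F [-0.  -0.1 -1. ] op 0.0166 g 61.6
```

Call:
servo_tool([
  [44, 28, 0, 0, 0, 0, 0.95],
  [44, 28, 0, 0, 0, 0, 0.95],
  [45, 28, 0, 0, 0, 0, 0.95],
  [0, 0, 0, 0, 0, 0.166, 0.95],
  [0, 0, 0, 0, 0, 0.166, 0.95],
  [0, 0, 10, 0, 0, 0, 0.95],
  [0, 0, 0, 0, 0, 0, 0.95],
  [0, 0, 0, 0, 0, 0, 0.95],
])

```text
t: 19.55
tool_pos: [0.516, -0.0831, 0.0583]
ee_rot: [0.785, 0.62, -0.0, -0.0]
force: [0.2, -0.1, -0.5]
opening: 0.0166
grasp_force: 61.6
```

```bash
cat > ms.py <<'E'
from h import *
import sys
np.set_printoptions(precision=1,suppress=True)
p=np.load('jig.npy'); s=ctrl.state(); dz=s['tool_pos'][2]-.0096
def toj(P):
    d=np.atleast_2d(P)-[p[0],p[1],0]; return np.c_[np.cos(p[2])*d[:,0]+np.sin(p[2])*d[:,1],-np.sin(p[2])*d[:,0]+np.cos(p[2])*d[:,1]]*1e3
print('t',s['t'],'TCP jig',toj(s['tool_pos']),s['tool_pos'][2]*1e3,'under',dz*1e3,'F',s['force'],Ro.from_quat(s['ee_rot']).as_matrix()[:,0])
for c in ('top','scene'):
    im=snap(c,'m3'+c)[:,:,::-1].copy(); hsv=cv2.cvtColor(im,cv2.COLOR_BGR2HSV)
    m=((hsv[...,1]>70)&(hsv[...,2]>80)&(hsv[...,0]<30))
    ys,xs=np.where(m); X,Y=toj(back(c,np.c_[xs,ys].astype(float),dz+.010)).T
    k=(X>-270)&(X<60)&(abs(Y)<40); print(c)
    for a in np.arange(-270,40,10):
        q=k&(X>=a)&(X<a+10)
        if q.sum(): print(a,q.sum(),np.array([X[q].min(),X[q].max(),Y[q].min(),Y[q].max()]))
E
python3 ms.py
```

```text
t 19.55 TCP jig [[-225.1    3.3]] 58.30604390722251 under 48.70604390722251 F [ 0.2 -0.1 -0.5] [ 0.2  1.  -0. ]
top
-150 13 [-143.9 -140.3   -6.3    9.1]
-140 37 [-139.8 -130.2   -5.8   11. ]
-130 36 [-129.9 -120.3   -6.1   10.6]
-120 38 [-119.8 -110.1   -6.    11.2]
-110 35 [-109.9 -100.2   -5.8   10.5]
-100 3 [-99.7 -99.   -1.9   7.1]
-80 37 [-77.5 -70.2  -9.2  14.7]
-70 52 [-70.  -60.   -8.8  14.9]
-60 51 [-59.8 -50.1  -9.1  15. ]
-50 51 [-49.9 -40.1  -8.9  14.7]
-40 51 [-39.9 -30.3  -9.2  14.8]
-30 51 [-30.  -20.2  -9.1  14.5]
-20 51 [-20.  -10.2  -9.   14.7]
-10 51 [-9.8 -0.1 -8.8 14.8]
0 54 [ 0.2  9.9 -9.6 15.7]
10 12 [10.3 12.4 -7.3 15. ]
scene
-270 56 [-267.7 -260.1  -11.4   36.3]
-260 86 [-259.9 -250.   -13.3   37.9]
-250 93 [-250.  -240.1  -13.1   38.2]
-240 81 [-239.9 -230.1  -12.9   38.8]
-230 22 [-230.  -220.3  -13.2   38.1]
-220 23 [-219.6 -210.   -13.     6.6]
-210 58 [-209.8 -200.1  -12.8   20.5]
-200 71 [-199.9 -190.1  -12.6   31.6]
-190 90 [-190.  -180.2  -13.1   39. ]
-180 90 [-179.9 -170.   -12.7   38. ]
-170 57 [-169.3 -160.8  -12.5   23.8]
-160 45 [-159.8 -150.4  -12.3   14.2]
-150 40 [-149.6 -140.1  -12.2   10.4]
-140 39 [-140.  -130.4  -12.6   10. ]
-130 41 [-129.9 -120.1  -12.4   10.4]
-120 39 [-119.9 -110.1  -12.2   10. ]
-110 37 [-109.8 -100.1  -11.2   10.3]
-100 8 [-99.8 -97.1  -6.4   9.6]
-90 25 [-86.9 -80.1 -39.5 -18.9]
-80 37 [-79.8 -70.1 -39.4 -18.7]
-70 38 [-69.8 -60.1 -39.9 -18.6]
-60 37 [-59.7 -50.2 -39.8 -19. ]
-50 38 [-49.7 -40.3 -39.7 -18.2]
-40 36 [-39.7 -30.2 -39.5 -18.7]
-30 37 [-29.7 -20.1 -39.4 -18.5]
-20 37 [-19.7 -10.1 -39.9 -18.3]
-10 34 [ -9.9  -0.4 -38.4 -18.2]
0 2 [  0.2   1.  -27.6 -21.4]
```

Call:
servo_tool([
  [0, 2.8, 15, 0, 0, 0, 0.95],
  [0, 0, 11, 0, 0, 0, 0.95],
  [0, 0, 0, 0, 0, 0, 0.95],
  [0, 0, 0, 0, 0, 0, 0.95],
])

```text
t: 20.15
tool_pos: [0.5192, -0.0836, 0.0328]
ee_rot: [0.785, 0.619, -0.0, -0.0]
force: [-0.2, 0.4, 1.1]
opening: 0.0166
grasp_force: 61.6
```

```bash
python3 ms.py | awk '/^t|^top|^scene/||($1>=-120&&$1<=-70)'
```

```text
t 20.15 TCP jig [[-224.9    0.1]] 32.82018929458465 under 23.22018929458465 F [-0.2  0.4  1.1] [ 0.2  1.  -0. ]
top
-120 35 [-119.6 -110.2   -9.6    7.9]
-110 36 [-109.9 -100.    -9.1    7.6]
-100 3 [-99.5 -98.6  -4.6  -0.2]
-80 20 [-74.1 -70.1 -10.4  12.9]
-70 50 [-70.  -60.1 -11.6  12.6]
scene
-120 37 [-119.9 -110.3  -15.1    6.8]
-110 36 [-109.8 -100.4  -15.     7. ]
-100 7 [-99.8 -97.6  -8.7   3.7]
-80 20 [-74.7 -70.1 -20.6   4.2]
-70 45 [-69.7 -60.1 -20.5   7.2]
```

Call:
servo_tool([
  [0, -0.5, 1, 0, 0, 0, 0.95],
  [6, 0, 0, 0, 0, 0, 0.95],
  [6, 0, 0, 0, 0, 0, 0.95],
  [5, 0, 0, 0, 0, 0, 0.95],
  [3, 0, 0, 0, 0, 0, 0.95],
  [3, 0, 0, 0, 0, 0, 0.95],
  [3, 0, 0, 0, 0, 0, 0.95],
  [3, 0, 0, 0, 0, 0, 0.95],
])

```text
t: 21.25
tool_pos: [0.5255, -0.0553, 0.032]
ee_rot: [0.785, 0.619, -0.0, 0.0]
force: [-0.1, -0.5, 0.1]
opening: 0.0169
grasp_force: 61.6
```

```bash
python3 ms.py | awk '/^t|^top|^scene/||($1>=-100&&$1<=30)'
```

```text
t 21.25 TCP jig [[-195.9    0.6]] 32.01354938921109 under 22.4135493892111 F [-0.1 -0.5  0.1] [ 0.2  1.  -0. ]
top
-100 34 [-99.9 -90.2  -9.    7.7]
-90 38 [-89.7 -80.  -10.1   8.3]
-80 36 [-79.8 -70.1  -8.7  10.2]
-70 50 [-69.9 -60.3 -11.7  12.5]
-60 49 [-59.9 -50.  -11.6  12.2]
-50 50 [-49.9 -40.2 -11.4  13.1]
-40 50 [-40.  -30.1 -11.7  12.8]
-30 50 [-30.  -20.1 -11.6  13. ]
-20 50 [-19.9 -10.  -11.4  12.7]
-10 48 [ -9.9  -0.1 -11.3  12.8]
0 53 [  0.2  10.  -12.1  13.9]
10 44 [ 10.1  18.8 -11.1  13.1]
scene
-100 37 [-99.7 -90.1 -14.7   7.3]
-90 38 [-89.8 -80.1 -15.3   7.5]
-80 37 [-79.8 -70.1 -17.1   7. ]
-70 45 [-69.7 -60.2 -19.7   8. ]
-60 45 [-60.  -50.  -19.6   7.4]
-50 45 [-49.9 -40.1 -20.1   7.7]
-40 46 [-40.  -30.1 -20.    7.9]
-30 43 [-29.6 -20.4 -19.9   7.4]
-20 44 [-19.8 -10.1 -19.8   7.6]
-10 44 [-10.   -0.  -19.7   7.8]
0 39 [  0.1   9.8 -19.6   8. ]
10 27 [ 10.1  19.5 -13.2   8.1]
```

Call:
servo_tool([
  [5, 0, 0, 0, 0, 0, 0.95],
  [5, 0, 0, 0, 0, 0, 0.95],
  [5, 0, 0, 0, 0, 0, 0.95],
  [5, 0, 0, 0, 0, 0, 0.95],
  [5, 0, 0, 0, 0, 0, 0.95],
  [5, 0, 0, 0, 0, 0, 0.95],
  [5, 0, 0, 0, 0, 0, 0.95],
  [5, 0, 0, 0, 0, 0, 0.95],
])

```text
t: 22.35
tool_pos: [0.5349, -0.016, 0.032]
ee_rot: [0.785, 0.619, -0.0, 0.0]
force: [0.4, -0.4, -0.4]
opening: 0.0166
grasp_force: 61.6
```

Call:
servo_tool([
  [3, 0, 0, 0, 0, 0, 0.95],
  [3, 0, 0, 0, 0, 0, 0.95],
  [3, 0, 0, 0, 0, 0, 0.95],
  [3, 0, 0, 0, 0, 0, 0.95],
  [3, 0, 0, 0, 0, 0, 0.95],
  [3, 0, 0, 0, 0, 0, 0.95],
])

```text
t: 23.1
tool_pos: [0.539, -0.0002, 0.0323]
ee_rot: [0.785, 0.619, -0.001, 0.001]
force: [-1.0, -3.5, 0.6]
opening: 0.0165
grasp_force: 61.7
```

```bash
python3 ms.py | awk '/^t|^top|^scene/||($1>=-50&&$1<=100)'
```

```text
t 23.1 TCP jig [[-139.1    0.3]] 32.25551817438392 under 22.655518174383925 F [-1.  -3.5  0.6] [ 0.2  1.  -0. ]
top
-20 41 [-18.8 -10.  -11.4  11.9]
-10 49 [ -9.9  -0.2 -12.2  12.4]
0 51 [  0.2   9.9 -12.5  12.5]
10 52 [ 10.1  19.9 -11.9  13.1]
20 49 [ 20.3  29.6 -12.2  12.8]
30 54 [ 30.   40.  -12.6  12.9]
scene
-50 36 [-49.9 -40.1 -14.9   6.6]
-40 35 [-39.5 -30.3 -15.4   6.8]
-30 34 [-29.7 -20.6 -15.3   6.3]
-20 44 [-19.9 -10.  -20.7   7.4]
-10 44 [ -9.5  -0.  -20.6   7.5]
0 39 [  0.3   9.9 -19.8   7. ]
10 30 [ 10.3  19.9 -13.4   7.2]
20 28 [ 20.4  29.8 -11.2   7.4]
30 29 [ 30.2  39.7 -11.7   6.9]
```

Call:
servo_tool([
  [3, 0, 0, 0, 0, 0, 0.95],
  [3, 0, 0, 0, 0, 0, 0.95],
  [3, 0, 0, 0, 0, 0, 0.95],
  [3, 0, 0, 0, 0, 0, 0.95],
  [3, 0, 0, 0, 0, 0, 0.95],
  [3, 0, 0, 0, 0, 0, 0.95],
  [3, 0, 0, 0, 0, 0, 0.95],
  [3, 0, 0, 0, 0, 0, 0.95],
])

```text
t: 24.2
tool_pos: [0.5448, 0.0247, 0.0321]
ee_rot: [0.785, 0.619, 0.0, 0.0]
force: [0.9, -3.0, -1.0]
opening: 0.017
grasp_force: 61.6
```

Call:
servo_tool([
  [2, 0, 0, 0, 0, 0, 0.95],
  [2, 0, 0, 0, 0, 0, 0.95],
  [2, 0, 0, 0, 0, 0, 0.95],
  [2, 0, 0, 0, 0, 0, 0.95],
  [2, 0, 0, 0, 0, 0, 0.95],
  [0, 0, 0, 0, 0, 0, 0.95],
])

```text
t: 24.95
tool_pos: [0.5468, 0.0347, 0.0319]
ee_rot: [0.785, 0.619, 0.0, -0.0]
force: [0.3, -1.2, -0.5]
opening: 0.0167
grasp_force: 61.6
```

```bash
python3 ms.py | awk '/^t|^top|^scene/||($1>=-30&&$1<=100)'
```

```text
t 24.95 TCP jig [[-103.4    0.9]] 31.937579657726104 under 22.337579657726106 F [ 0.3 -1.2 -0.5] [0.2 1.  0. ]
top
30 39 [ 31.9  40.  -12.1  13.4]
scene
-30 35 [-29.6 -20.4 -14.3   7.5]
-20 33 [-19.7 -10.5 -14.2   6.8]
-10 36 [ -9.9  -0.1 -14.7   7.8]
0 36 [  0.    9.9 -14.6   8. ]
10 30 [ 10.1  19.7 -11.    8.2]
20 28 [ 20.1  30.  -10.8   6.9]
30 29 [ 30.4  39.9 -11.4   7.2]
```

Call:
servo_tool([
  [1, 0, 0, 0, 0, 0, 0.95],
  [1, 0, 0, 0, 0, 0, 0.95],
  [0.5, 0, 0, 0, 0, 0, 0.95],
])

```text
t: 25.42
tool_pos: [0.5472, 0.0364, 0.0319]
ee_rot: [0.785, 0.619, -0.0, -0.0]
force: [-0.4, -4.7, 0.1]
opening: 0.0166
grasp_force: 61.7
```

Call:
servo_tool([
  [0.5, 0, 0, 0, 0, 0, 0.95],
  [0.5, 0, 0, 0, 0, 0, 0.95],
  [0.5, 0, 0, 0, 0, 0, 0.95],
])

```text
t: 25.8
tool_pos: [0.5477, 0.0381, 0.0319]
ee_rot: [0.785, 0.619, -0.0, -0.0]
force: [-0.6, -4.1, 0.4]
opening: 0.017
grasp_force: 61.7
```

Call:
servo_tool([
  [0.7, 0, 0, 0, 0, 0, 0.95],
  [0.7, 0, 0, 0, 0, 0, 0.95],
  [0.6, 0, 0, 0, 0, 0, 0.95],
])

```text
t: 26.18
tool_pos: [0.5482, 0.0401, 0.0319]
ee_rot: [0.785, 0.619, -0.0, -0.0]
force: [-1.4, -4.4, 0.0]
opening: 0.0167
grasp_force: 61.7
```

Call:
servo_tool([
  [0.7, 0, 0, 0, 0, 0, 0.95],
  [0.7, 0, 0, 0, 0, 0, 0.95],
  [0.6, 0, 0, 0, 0, 0, 0.95],
])

```text
t: 26.55
tool_pos: [0.5487, 0.042, 0.0319]
ee_rot: [0.785, 0.619, -0.0, -0.0]
force: [-1.3, -4.6, -0.7]
opening: 0.017
grasp_force: 61.7
```

Call:
servo_tool([
  [0.7, 0, 0, 0, 0, 0, 0.95],
  [0.7, 0, 0, 0, 0, 0, 0.95],
  [0.6, 0, 0, 0, 0, 0, 0.95],
])

```text
t: 26.92
tool_pos: [0.5492, 0.044, 0.032]
ee_rot: [0.785, 0.619, -0.0, 0.0]
force: [-1.6, -4.6, 1.6]
opening: 0.0166
grasp_force: 61.7
```

Call:
servo_tool([
  [0.6, 0, 0, 0, 0, 0, 0.95],
  [0.6, 0, 0, 0, 0, 0, 0.95],
  [0.6, 0, 0, 0, 0, 0, 0.95],
])

```text
t: 27.3
tool_pos: [0.5496, 0.0457, 0.032]
ee_rot: [0.785, 0.619, -0.0, 0.0]
force: [-1.8, -4.5, 0.5]
opening: 0.0169
grasp_force: 61.7
```

Call:
servo_tool([
  [0.6, 0, 0, 0, 0, 0, 0.95],
  [0.6, 0, 0, 0, 0, 0, 0.95],
  [0.6, 0, 0, 0, 0, 0, 0.95],
])

```text
t: 27.68
tool_pos: [0.55, 0.0475, 0.032]
ee_rot: [0.785, 0.619, -0.0, -0.0]
force: [-1.4, -4.7, 0.5]
opening: 0.0168
grasp_force: 61.6
```

Call:
servo_tool([
  [0.6, 0, 0, 0, 0, 0, 0.95],
  [0.6, 0, 0, 0, 0, 0, 0.95],
  [0.6, 0, 0, 0, 0, 0, 0.95],
])

```text
t: 28.05
tool_pos: [0.5505, 0.0492, 0.032]
ee_rot: [0.785, 0.619, -0.0, 0.0]
force: [-2.4, -4.7, -0.1]
opening: 0.0169
grasp_force: 61.7
```

Call:
servo_tool([
  [0.6, 0, 0, 0, 0, 0, 0.95],
  [0.6, 0, 0, 0, 0, 0, 0.95],
  [0.6, 0, 0, 0, 0, 0, 0.95],
])

```text
t: 28.42
tool_pos: [0.5506, 0.0493, 0.0322]
ee_rot: [0.785, 0.619, -0.001, 0.001]
force: [-3.7, -9.0, 1.3]
opening: 0.0168
grasp_force: 61.9
```

The plate stopped dead and the force rose by about 5 N, so it bears on the rod. Easing off and backing out.

Call:
servo_tool([
  [-2, 0, 0, 0, 0, 0, 0.95],
  [-4, 0, 0, 0, 0, 0, 0.95],
  [-15, 0, 0, 0, 0, 0, 0.95],
  [-30, 0, 0, 0, 0, 0, 0.95],
  [-30, 0, -20, 0, 0, 0, 0.95],
  [-30, 0, -20, 0, 0, 0, 0.95],
  [-30, 0, 0, 0, 0, 0, 0.95],
  [0, 0, 0, 0, 0, 0, 0.95],
])

```text
t: 29.42
tool_pos: [0.5179, -0.0881, 0.0725]
ee_rot: [0.786, 0.618, 0.001, 0.001]
force: [-0.3, 0.1, -1.7]
opening: 0.0165
grasp_force: 61.6
```

```bash
python3 ms.py | awk '/^t|^top|^scene/||($1>=-40&&$1<=100)'; python3 - <<'E'
from h import *
go((.446,-.2235,.05),np.radians(95.6))
im=cv2.imread('pics/m3top.png'); im2=cv2.imread('pics/m3scene.png')
cv2.imwrite('pics/f.png',np.hstack([cv2.resize(im[150:250,85:245],None,fx=2.5,fy=2.5,interpolation=cv2.INTER_CUBIC),cv2.resize(im2[145:245,300:460],None,fx=2.5,fy=2.5,interpolation=cv2.INTER_CUBIC)]))
E
```

```text
t 29.425 TCP jig [[-229.6    0.3]] 72.52837288834651 under 62.928372888346516 F [-0.3  0.1 -1.7] [0.2 1.  0. ]
top
20 31 [23.9 29.8 -8.3 15.8]
30 54 [30.1 39.7 -8.6 16. ]
scene
0 4 [  6.4   9.7 -37.8 -34.5]
10 12 [ 10.2  19.  -39.7 -33. ]
20 13 [ 20.4  29.8 -39.6 -32.9]
30 23 [ 30.8  39.9 -39.4  -2. ]
t 29.52 pos [ 0.518  -0.0862  0.0719] shift [-150.3  -37.9   21.8] turn [ 3.000e-04 -1.000e-03 -3.338e-01] F [ 0.7  0.  -0.4] op 0.0166 g 61.5
```

View pics/f.png

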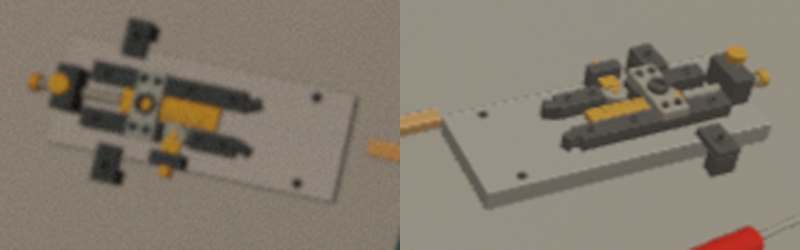

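The picture shows the plate home: its front end at (130,100), left panel, meets the rod end, and it lies flat between the rails. Now the stick goes back to its original place.

Call:
servo_tool([
  [-50, -12.5, 0, 0, 0, 0, 0.95],
  [-50, -12.5, 0, 0, 0, 0, 0.95],
  [-50, -13, 0, 0, 0, 0, 0.95],
  [0, 0, 0, 0, 0, -0.167, 0.95],
  [0, 0, 20, 0, 0, -0.167, 0.95],
  [0, 0, 0, 0, 0, 0, 0.95],
  [0, 0, 0, 0, 0, 0, 0.95],
])

```text
t: 30.4
tool_pos: [0.4466, -0.2226, 0.0522]
ee_rot: [0.672, 0.741, 0.0, 0.0]
force: [-0.5, 0.2, -1.1]
opening: 0.0168
grasp_force: 61.5
```

```bash
python3 - <<'E'
from h import *
go((.446,-.2235,.0105),np.radians(95.6))
E
```

```text
t 30.4 pos [ 0.4466 -0.2226  0.0522] shift [-0.8 -0.7 41.7] turn [ 0.0002 -0.0001  0.0001] F [-0.5  0.2 -1.1] op 0.0168 g 61.5
```

Call:
servo_tool([
  [0, 0, 20, 0, 0, 0, 0.95],
  [0, 0, 14, 0, 0, 0, 0.95],
  [0, 0, 4, 0, 0, 0, 0.95],
  [0, 0, 2.5, 0, 0, 0, 0.95],
  [0, 0, 0, 0, 0, 0, 0.95],
])

```text
t: 31.02
tool_pos: [0.4465, -0.2234, 0.0119]
ee_rot: [0.671, 0.741, 0.0, 0.0]
force: [0.5, -0.2, -0.6]
opening: 0.0171
grasp_force: 61.5
```

Call:
servo_tool([
  [0, 0, 1, 0, 0, 0, 0.95],
  [0, 0, 1, 0, 0, 0, 0.95],
  [0, 0, 0, 0, 0, 0, 0.95],
])

```text
t: 31.4
tool_pos: [0.4463, -0.2233, 0.0096]
ee_rot: [0.671, 0.741, -0.0, 0.0]
force: [0.2, -0.3, 0.2]
opening: 0.0166
grasp_force: 61.6
```

Call:
servo_tool([
  [0, 0, 0, 0, 0, 0, 0.6],
  [0, 0, 0, 0, 0, 0, 0.4],
  [0, 0, 0, 0, 0, 0, 0.4],
  [0, 0, -5, 0, 0, 0, 0.4],
  [0, 0, -30, 0, 0, 0, 0.4],
  [0, 0, -50, 0, 0, 0, 0.4],
  [0, 0, -30, 0, 0, 0, 0.4],
  [0, 0, 0, 0, 0, 0, 0.4],
])

```text
t: 32.4
tool_pos: [0.4481, -0.2244, 0.1283]
ee_rot: [0.671, 0.741, 0.001, 0.004]
force: [-0.9, 0.0, -0.4]
opening: 0.0513
grasp_force: 0.0
```

```bash
python3 - <<'E'
from h import *
snap('scene','e')
for n in ('stick_handle','plate_center'): print([ (round(d['p'],2),np.round(d['position'],3)) for d in ctrl.spot_point(n,'scene')])
s=ctrl.state(); print(s['t'],s['tool_pos'],s['force'],s['opening'])
E
```

```text
[(0.92, array([ 0.288, -0.31 ,  0.026])), (0.68, array([ 0.44 , -0.222,  0.021]))]
[(0.89, array([ 0.595, -0.436,  0.003])), (0.51, array([0.591, 0.218, 0.024]))]
32.55 [ 0.44543031 -0.22275831  0.12322652] [-0.63653607  0.36694367 -0.69550952] 0.05131455465409284
```

```bash
python3 -c "
from station import ctrl
print(ctrl.job_done())"
```

```text
the job is handed in; nothing more can be done
None
```

I loaded the plate into the channel, fed it with the small push stick until it met the stop rod (about 5 N on the rod, which slips at 16 N), laid the stick back where it had been, and handed the job in at about 33 s; the hand-in gave no verdict.

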